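Seat the lid of the low wide specimen jar and start the timer

TASK

With the fingertips, gently press the raised lid of the low, wide specimen jar, one of the four jars standing on the bench, straight down until it is fully home, then press the large button of the bench timer to start the setting time, let it spring back up and draw away. The two slim jars are still waiting to be filled, so leave their raised lids as they are: do not touch any other jar or the timer's small button. Nothing is to be picked up or shifted on the bench.

Things in the scene. Friction and masses are not known exactly. Their poses are not given: they have to be found in the camera images.
- jar_wide: the LOW WIDE (one of four jars in a shuffled row on the bench top, behind the timer; the thin jars on the black riser at the far edge are only stock) glass specimen jar with a round black lid, loose; glass 88 mm in diameter and 74 mm tall, origin at the centre of its underside, z up. Its lid stands proud; this is the lid to press home
- lid_wide (a joint): height of the low wide jar's lid above its seat in m: 0 = fully home; it starts 0.007 to 0.011 (standing proud on its cork plug). It slides straight down against a steady drag of about 5 N, stays where it is left, and then meets a hard stop
- lid_wide_top (a point): centre of the top face of the low wide jar's lid (moves with the lid; lid 94 mm in diameter, 12 mm thick, top 86 mm above the bench when home)
- jar_slim: the tall slim glass specimen jar with a round black lid, loose; glass 50 mm in diameter and 120 mm tall, origin at the centre of its underside, z up. Its lid stands proud too and stays so (lid top about 143 mm above the bench)
- lid_slim (a joint): height of the tall slim jar's lid above its seat in m: 0 = fully home; it starts 0.007 to 0.011 (standing proud on its cork plug)
- jar_small: the low slim glass specimen jar with a round black lid, loose; glass 50 mm in diameter and 74 mm tall, origin at the centre of its underside, z up. Its lid stands proud too and stays so
- lid_small (a joint): height of the low slim jar's lid above its seat in m: 0 = fully home; it starts 0.007 to 0.011 (standing proud on its cork plug)
- jar_tall: the tall wide glass specimen jar with a round black lid, loose; glass 88 mm in diameter and 120 mm tall, origin at the centre of its underside, z up. Its lid is closed (top 132 mm above the bench)
- lid_tall (a joint): height of the tall wide jar's lid above its seat in m: starts at 0, fully home
- timer: bench timer, aluminium box 85 x 150 x 40 mm (x, y, z) fixed to the bench, origin at the centre of its underside; a dark display strip on top along its -x edge and two black push buttons along its +x half
- start_top (a point): centre of the top of the timer's LARGE button (start), 34 mm in diameter, 62 mm above the bench, at x +14, y -42 mm in the timer's frame; it sits in a steel collar 50 mm in diameter whose rim is 10 mm below the top
- start (a joint): travel of the large button in m: 0 = up, 0.006 = fully down; sprung, about 4 N takes it fully down and it comes back up by itself
- clear_top (a point): centre of the top of the timer's SMALL button (clear), 18 mm in diameter, same height, at x +14, y +45 mm in the timer's frame; to be left alone
- clear (a joint): travel of the small button in m: 0 = up, 0.006 = fully down
- cork_ring: loose cork ring, 60 mm across, 14 mm tall, left (+y) of the timer; origin at the centre of its underside
- spare_lid: loose spare black lid lying flat, 56 mm across, 12 mm tall, right (-y) of the timer; origin at the centre of its underside
- brush: loose dusting brush lying beyond the jars
- loupe: loose grey magnifier, 44 mm across, 42 mm tall, standing beyond the jars
- specimen_block: loose dark wooden mount, 60 x 45 x 30 mm, beyond the jars

How it is judged:
By the outcome, as a careful person would: the job done as asked, in the order asked, and still so for the second after the job is handed in, with the robot touching nothing.
It also fails if it takes over 43 s, if anything falls off the work surface, if the arm or the gripper's body presses on something with over 40 N, if the wrist force passes 120 N, or if a joint passes its speed limit or range.

ROBOT

A 6-joint arm with a two-finger parallel gripper is mounted at the origin on the work surface. World frame = base frame: x ahead of the robot, y to its left, z up, the work surface at z = 0. Lengths are in mm, angles in degrees, forces in N, time in s.
With the tool pointing down it reaches from about 325 to 925 mm from the base axis. Payload 3.1 kg.
Tool frame: the origin (TCP) lies at the very end of the fingers, on their centre line; the grasp point (between the pads) lies grasp_offset behind it (grasp_offset is the distance from the TCP to the grasp point, in mm); z points along the fingers, x is the direction in which the jaws open and shut, and the axes are right-handed (so a half turn about z gives the same grasp; the last joint's range is limited). The gripper opens to 85 mm and grips with 20 to 120 N. Pads are 22 mm wide; open, the fingers measure 114 mm over their backs; the gripper's body (76 mm by 85 mm) begins 54 mm behind the grasp point. The pads swing forward as they close: fully open they stand 13 mm farther back than shut.
Start: joints at [-78.449, 12.427, 92.441, -0, 75.132, -6.429], TCP at [192.943, -594.485, 231.3] pointing down, gripper open.
Joint ranges: [-157.48, 157.48], [-44.54, 120.13], [17.64, 146.25], [-64.5, 244.5], [7.68, 150.69], [-147.95, 147.95]. Speed limits (degrees/s): [159.86, 159.86, 180, 180, 180, 180].

INTERFACE

Orientations are given as [roll, pitch, yaw] about the fixed x, y, z axes, in that order (R = Rz(yaw) Ry(pitch) Rx(roll)).
In Python, from station import * gives the robot as it stands. Calls block until the motion is done:
- goto(position, orientation): joint-space move of the TCP to a pose.
- move_l(position, attitude=None, speed=150): straight line of the TCP; attitude=None keeps the orientation; speed is the mean speed in mm/s.
- move_j(angles): joint-space move.
- grip(opening, squeeze=None): finger opening in mm; squeeze is the grip in N (None keeps the last); returns when the fingers have stopped.
- wait(seconds).
- solve_ik(position, orientation): joint angles nearest the present ones, or None.
- get_obs(): the state.
- get_image(name): name is "scene" or "top" or "wrist"; returns the picture (420x560x3 uint8, red, green, blue); there is no depth.
- get_calibration(name): a dict with "fx", "fy", "cx", "cy" (pixels), "R" (3x3) and "t" (3): a world point X has camera coordinates R X + t; the wrist camera has in their place "mount" (4x4, takes a point from camera to tool coordinates, whose origin is the TCP and whose axes are the tool frame's). Camera axes: x right, y down, z forward; pixel columns grow to the right and rows downward; lengths in mm; the calibration is good to about 2 mm. A picture is of the moment at which its call begins: read the wrist's pose just before it. get_calibration takes no time and is no camera call.
A pose or a line that the arm cannot do raises Unreachable and nothing moves.
- sign_off(): hands the job in, once; it reports no verdict.
Trained networks look in the newest picture that a camera, given by its name, has taken for a name from the list of things; names that differ only in an ending like _2 or _b are one class to them, and where a whole thing is asked for, a point or a joint stands for the part that bears it (a point fixed in the world has none). Each returns a list of dicts, best first, with "score" (0 to 1); they miss things now and then, are a little off and sometimes report something else, mostly with a low value. They report only what shows in the picture. A call takes as long as a camera call.
- spot_in(name, camera): "extent" ([centre column, centre row, width, height] in pixels, round what is visible of it).
- regions_of(name, camera): "region" (420x560 bool, what is visible of it) and "extent" ([centre column, centre row, width, height] in pixels, round what is visible of it).
The state is a dict: "t": time; "joint_pos": joint angles; "qvel": joint speeds; "effort": joint torques, N m; "tcp_pos": TCP position; "ee_rot": TCP orientation; "wrist_force": force on the tool from outside, world axes, zero at the start; "moment": the same for the moment, N m; "grip_width": finger opening in mm.
Only numpy, scipy, OpenCV 4.12 (cv2) and the standard library are available. Lean on these libraries where they do the work, as an engineer would, in place of code of your own. Each camera call takes 0.05 s, during which the arm holds its last target.

## Working session

There is one attempt and no reset: what is moved stays moved. The work goes in short steps, each a Python script; the robot and the scene stay as the last script left them, time stands still between calls to the robot, and variables do not carry over. Pictures are saved under pics/ and viewed, and the job is handed in when it is done.

```bash
mkdir -p pics; ls; python3 - <<'E'
from station import *
import cv2
for n in ["scene","top"]:
    im=get_image(n); cv2.imwrite(f"pics/{n}1.png",im[:,:,::-1])
    for k in ["jar_wide","jar_slim","jar_small","jar_tall","timer","start_top","lid_wide_top","start","clear"]:
        try: print(n,k,[(round(d['score'],2),[round(float(v)) for v in d['extent']]) for d in spot_in(k,n)[:3]])
        except Exception as e: print(n,k,repr(e))
    c=get_calibration(n); print(c)
o=get_obs();print(o['t'],o['tcp_pos'],o['ee_rot'],o['grip_width'],o['wrist_force'])
E
```

```text
pics
scene jar_wide [(0.89, [146, 309, 74, 93]), (0.72, [307, 189, 25, 16])]
scene jar_slim [(0.6, [402, 205, 36, 74]), (0.57, [339, 200, 56, 35]), (0.16, [286, 193, 6, 8])]
scene jar_small [(0.8, [253, 261, 35, 65])]
scene jar_tall [(0.77, [338, 228, 62, 82])]
scene timer [(0.71, [265, 208, 84, 41])]
scene start_top [(0.46, [254, 205, 17, 11])]
scene lid_wide_top [(0.63, [145, 288, 74, 54]), (0.31, [338, 228, 60, 85])]
scene start [(0.58, [256, 208, 10, 12])]
scene clear [(0.44, [308, 191, 20, 16]), (0.22, [453, 267, 52, 23])]
{'fx': 407.2744205007295, 'fy': 407.2744205007295, 'cx': 278.9643232507033, 'cy': 214.08754637044373, 'R': array([[ 5.05672406e-01,  8.62725560e-01,  1.59594280e-04],
       [ 4.63847400e-01, -2.71720543e-01, -8.43216186e-01],
       [-7.27420791e-01,  4.26465185e-01, -5.37574589e-01]]), 't': array([-285.86531786, -192.12933743, 1176.03714485])}
top jar_wide [(0.58, [412, 189, 52, 54])]
top jar_slim [(0.63, [173, 194, 35, 41]), (0.23, [290, 268, 17, 17]), (0.19, [247, 192, 50, 58])]
top jar_small [(0.92, [325, 200, 22, 36]), (0.65, [290, 268, 17, 20])]
top jar_tall [(0.87, [246, 190, 52, 58])]
top timer [(0.58, [272, 285, 80, 60])]
top start_top [(0.69, [293, 268, 17, 19])]
top lid_wide_top [(0.92, [412, 185, 44, 44])]
top start [(0.8, [288, 267, 16, 16])]
top clear [(0.2, [338, 275, 28, 27])]
{'fx': 524.0583839529812, 'fy': 524.0583839529812, 'cx': 281.9657670496056, 'cy': 218.9191396189095, 'R': array([[-0.02761396, -0.99938099, -0.0217968 ],
       [-0.98249253,  0.03115341, -0.18367876],
       [ 0.18424411,  0.0163431 , -0.98274463]]), 't': array([  28.20390096,  579.94916683, 1017.05766603])}
1.0 [ 192.94517556 -594.49612345  231.30629542] [ 1.79999563e+02 -1.20303331e-03 -7.20200896e+01] 85.11110537495358 [-0.32636914 -0.03626499  0.24746467]
```

View pics/scene1.png

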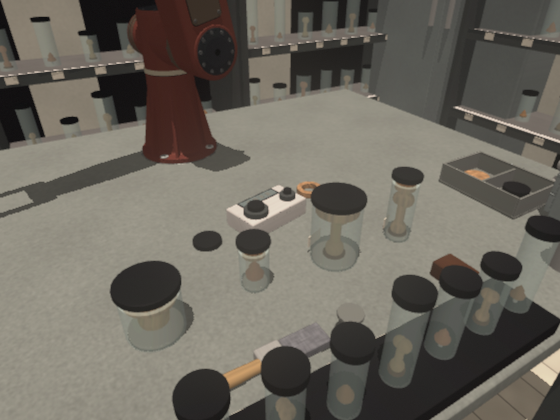

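View pics/top1.png

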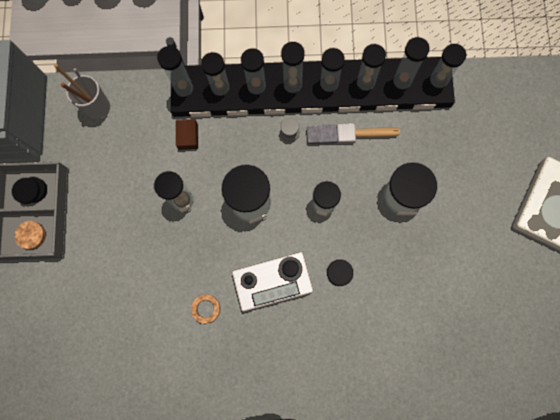

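Top view: wide jar lid at (412,186), low slim one at (326,195). The timer's large button is at (290,268), the small one at (248,281).

```bash
cat > h.py <<'E'
import numpy as np, cv2
from station import *
def ray(n,uv,z):
    c=get_calibration(n);R=np.array(c['R']);t=np.array(c['t'])
    d=R.T@np.array([(uv[0]-c['cx'])/c['fx'],(uv[1]-c['cy'])/c['fy'],1.]);o=-R.T@t
    return o+d*(z-o[2])/d[2]
def proj(n,X):
    c=get_calibration(n);p=np.array(c['R'])@np.array(X,float)+c['t']
    return c['fx']*p[0]/p[2]+c['cx'],c['fy']*p[1]/p[2]+c['cy']
def blob(n,im,seed,box,thr=45):
    g=im.max(2);u,v=seed;m=np.zeros(g.shape,np.uint8)
    m[v-box:v+box,u-box:u+box]=(g[v-box:v+box,u-box:u+box]<thr)
    k,l,s,c=cv2.connectedComponentsWithStats(m)
    i=l[v,u];return l==i,s[i],c[i]
E
python3 - <<'E'
from h import *
for n,seeds in {"top":[("wide",(412,186),35,95),("small",(326,195),20,95),("start",(290,268),15,62),("clear",(248,281),12,62)],"scene":[("wide",(147,283),45,95),("start",(256,208),15,62),("clear",(288,193),12,62)]}.items():
    im=get_image(n)
    for k,s,b,z in seeds:
        m,st,c=blob(n,im,s,b,50 if k in("wide","small") else 60)
        p=[ray(n,q,z)[:2].round(1) for q in (c,(st[0],c[1]),(st[0]+st[2],c[1]),(c[0],st[1]),(c[0],st[1]+st[3]))]
        print(n,k,st,c.round(1),*p)
    big=cv2.resize(im[230:330,220:360] if n=="top" else im[170:340,90:330],None,fx=4 if n=="top" else 3,fy=4 if n=="top" else 3,interpolation=cv2.INTER_CUBIC);cv2.imwrite(f"pics/{n}_z.png",big[:,:,::-1])
E
```

```text
top wide [ 389  163   48   46 1656] [412.9 185.3] [ 632.2 -250.3] [ 633.8 -203.3] [ 630.7 -297.7] [ 677.9 -253.6] [ 584.5 -246.8]
top small [313 182  27  27 548] [326.2 194.6] [618.9 -78.4] [619.8 -52.4] [ 618.  -105.7] [644.7 -79.5] [589.9 -77.2]
top start [282 260  17  17 234] [290.  268.1] [479.   -2.3] [479.4  13.6] [478.4 -20.3] [495.   -2.8] [461.2  -1.8]
top clear [244 276   9   9  68] [248.1 279.9] [458.   81.5] [458.2  89.7] [457.7  71.8] [465.6  81.4] [447.8  81.7]
scene wide [ 111  261   70   51 2610] [144.7 286.4] [ 645.9 -255.9] [ 623.1 -294.9] [ 670.5 -213.9] [ 592.1 -241.7] [ 692.5 -268.3]
scene start [248 201  16  11 127] [255.3 206.3] [489.7  -8.5] [482.7 -20.6] [498.2   6. ] [472.    0.8] [507.9 -18. ]
scene clear [284 189   7   5  28] [287.1 191.3] [470.4  75. ] [467.1  69.5] [474.4  81.8] [462.2  80. ] [479.9  69.2]
```

```bash
python3 - <<'E'
from h import *
grip(0)
c=get_calibration("wrist"); print(np.array(c['mount']).round(2).tolist(),c['fx'])
goto([632,-250,230],[180,0,0])
o=get_obs();print(o['t'],o['tcp_pos'],o['ee_rot'],o['grip_width'],o['wrist_force'],o['joint_pos'])
im=get_image("wrist");cv2.imwrite("pics/w1.png",im[:,:,::-1])
im=get_image("scene");cv2.imwrite("pics/s2.png",im[:,:,::-1])
E
```

```text
[[1.0, -0.0, -0.0, 0.26], [0.0, 0.96, 0.27, -68.69], [0.0, -0.27, 0.96, -142.19], [0.0, 0.0, 0.0, 1.0]] 329.9618631160488
3.875 [ 631.44977642 -251.22580381  230.00631764] [ 1.79974324e+02  1.46499770e-02 -9.77004276e-02] 0.0942134190379699 [ 0.30842104  0.32202359 -0.42305925] [-2.75942397e+01  1.89970648e+01  8.44751017e+01 -3.03754933e-02
  7.65289758e+01 -2.74894662e+01]
```

View pics/w1.png

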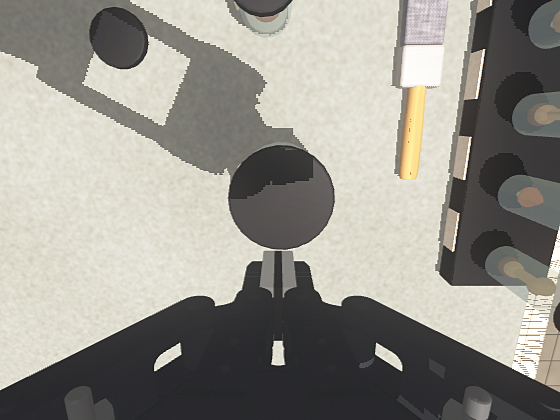

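View pics/s2.png

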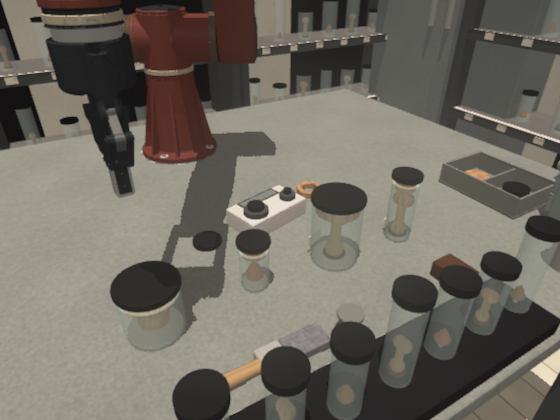

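Wrist view: wide lid is a disc centred at (281,197), about 105 px across, with the fingertips just below it at (278,255). Scene: nothing is disturbed.

```bash
cat >> h.py <<'E'
from scipy.spatial.transform import Rotation as Ro
def wray(o,uv,z):
    c=get_calibration("wrist");M=np.array(c['mount']);R=Ro.from_euler('xyz',o['ee_rot'],degrees=True).as_matrix()
    d=R@M[:3,:3]@np.array([(uv[0]-c['cx'])/c['fx'],(uv[1]-c['cy'])/c['fy'],1.]);p=R@M[:3,3]+o['tcp_pos']
    return p+d*(z-p[2])/d[2]
E
python3 - <<'E'
from h import *
o=get_obs()
for z in (86,95): print(z,*[wray(o,q,z)[:2].round(1) for q in((281.5,197),(229,197),(334,197),(281,145),(281,249))])
print(o['t'],o['tcp_pos'])
E
```

```text
86 [ 634.7 -250.8] [ 588.  -250.6] [ 681.5 -250.9] [ 634.3 -205.2] [ 634.3 -300.6]
95 [ 634.6 -248.7] [ 589.3 -248.5] [ 679.9 -248.8] [ 634.2 -204.5] [ 634.2 -296.8]
3.975 [ 631.46296374 -251.27796379  230.04019032]
```

```bash
python3 - <<'E'
from h import *
x,y=634,-250
move_l([x,y,130],speed=150); move_l([x,y,102],speed=80)
wait(.2);b=get_obs()['wrist_force'][2];print('base',b)
z=98
while z>=82:
    move_l([x,y,z],speed=25)
    wait(.1)
    o=get_obs();f=o['wrist_force'];print(z,o['tcp_pos'].round(1),(f-[0,0,b]).round(1),round(o['t'],2))
    if f[2]-b>13: break
    z-=1.5 if z>88 else 0.7
im=get_image("scene");cv2.imwrite("pics/s3.png",im[:,:,::-1])
E
```

```text
base 0.3796790243379962
98 [ 634. -250.   98.] [ 1.1  0.5 -0.2] 5.9
96.5 [ 634.  -250.    96.5] [-0.3  0.3 -0.6] 6.25
95.0 [ 634. -250.   95.] [-0.4  0.2 -0.5] 6.6
93.5 [ 634.3 -250.2   93.7] [0.4 0.1 0.2] 6.95
92.0 [ 634.3 -250.2   92.7] [-1.1 -0.3  4.1] 7.3
90.5 [ 634.3 -250.1   90.8] [-0.1  1.   3.6] 7.65
89.0 [ 634.3 -250.2   89.1] [ 1.1 -0.4  2.8] 8.0
87.5 [ 634.2 -250.2   87.5] [ 1.8 -0.8  2.7] 8.35
86.8 [ 634.2 -250.1   86.9] [ 1.8 -1.6  3.3] 8.7
86.1 [ 634.3 -250.1   86.3] [ 1.8 -1.2  4.1] 9.05
85.39999999999999 [ 634.2 -250.1   86. ] [1.2 0.2 6.6] 9.4
84.69999999999999 [ 634.3 -250.1   86. ] [0.1 0.9 8.5] 9.75
83.99999999999999 [ 634.3 -250.1   86. ] [-1.4  0.2 10.4] 10.1
83.29999999999998 [ 634.3 -250.2   86. ] [-2.   1.3 12.4] 10.45
82.59999999999998 [ 634.3 -250.2   86. ] [-3.   1.5 15.8] 10.8
```

View pics/s3.png

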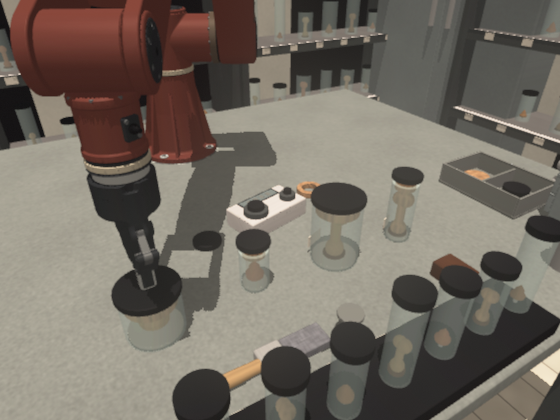

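Scene: fingertips are on the lid at (148,283), which sits home. Contact held at z = 86.0, the specified home height. Next is the timer.

```bash
python3 - <<'E'
from h import *
move_l([634,-250,100],speed=60); move_l([634,-250,210],speed=200)
goto([480,-3,210],[180,0,0])
wait(.1)
o=get_obs();print(o['t'],o['tcp_pos'])
im=get_image("wrist");cv2.imwrite("pics/w4.png",im[:,:,::-1])
print([(d['score'],d['extent']) for d in spot_in("start_top","wrist")[:2]])
im=get_image("top");cv2.imwrite("pics/t4.png",im[:,:,::-1])
E
```

```text
13.2083 [481.13066933  -4.00772531 210.2720783 ]
[(0.91, [276.5, 193.1, 39.8, 36.0])]
```

View pics/w4.png

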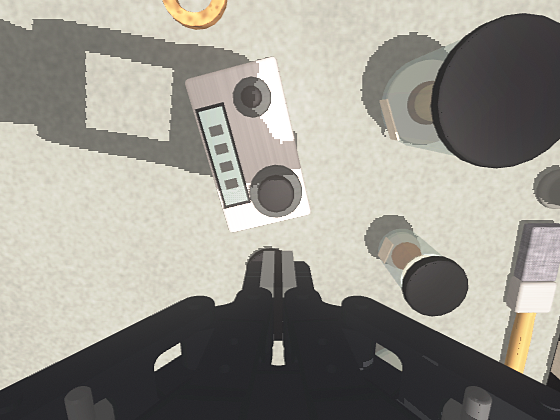

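View pics/t4.png

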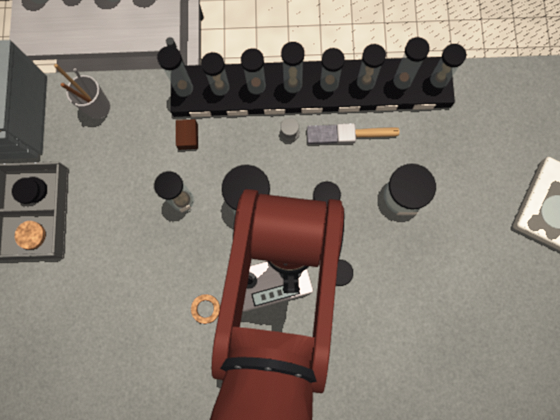

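Wrist view: large button at (276,192), small button at (252,97). Top view: the wide lid at (412,186) is unshifted.

```bash
python3 - <<'E'
from h import *
o=get_obs()
for q,z in (((276.3,192),62),((252,97),62),((257,192),62),((296,192),62)): print(wray(o,q,z)[:2].round(1))
im=get_image("scene");cv2.imwrite("pics/s5.png",im[:,:,::-1])
E
```

```text
[4.794e+02 4.000e-01]
[459.5  81.4]
[4.62e+02 4.00e-01]
[4.971e+02 3.000e-01]
```

View pics/s5.png

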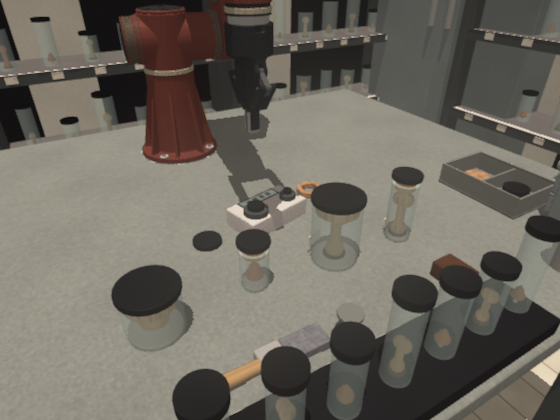

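Scene: the lid is home at (148,288), its slim gap gone. The wrist gives the button at (479.4, 0.4) and the top camera (479.0, -2.3), so I'll press at (479, -1.5).

```bash
python3 - <<'E'
from h import *
x,y=479,-1.5
move_l([x,y,90],speed=120); move_l([x,y,68],speed=60)
wait(.2);b=get_obs()['wrist_force'][2];print('base',b)
z=64
while z>=53:
    move_l([x,y,z],speed=20); wait(.1)
    o=get_obs();f=o['wrist_force'];print(round(z,1),o['tcp_pos'].round(1),(f-[0,0,b]).round(1),round(o['t'],2))
    if f[2]-b>9 : break
    z-=1.5 if z>58 else 0.7
wait(.2)
im=get_image("scene");cv2.imwrite("pics/s6.png",im[:,:,::-1])
move_l([x,y,75],speed=50); move_l([x,y,210],speed=200)
o=get_obs();print(o['t'],o['wrist_force'])
im=get_image("wrist");cv2.imwrite("pics/w7.png",im[:,:,::-1])
E
```

```text
base 0.7154559159163563
64 [479.   -1.5  64. ] [ 0.1  0.1 -0.9] 15.72
62.5 [479.   -1.5  62.5] [ 0.3  0.  -1.7] 16.07
61.0 [479.3  -1.6  61.2] [-0.2 -0.7  1.3] 16.43
59.5 [479.3  -1.5  59.7] [ 0.5 -0.8  1.2] 16.77
58.0 [479.3  -1.5  58.2] [0.7 0.6 2.2] 17.12
57.3 [479.3  -1.5  57.5] [1.1 0.6 1.8] 17.48
56.6 [479.3  -1.6  56.8] [1.6 0.1 3.4] 17.82
55.9 [479.3  -1.5  56.1] [1.2 0.2 3.1] 18.18
55.2 [479.3  -1.6  56. ] [-0.1  0.2  8.1] 18.52
54.5 [479.4  -1.5  55.9] [-2.5  0.2 11.1] 18.88
20.5083 [ 0.16450105  0.23675255 -1.188374  ]
```

View pics/s6.png

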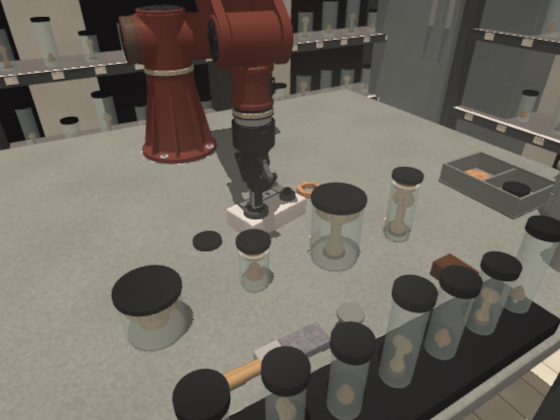

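View pics/w7.png

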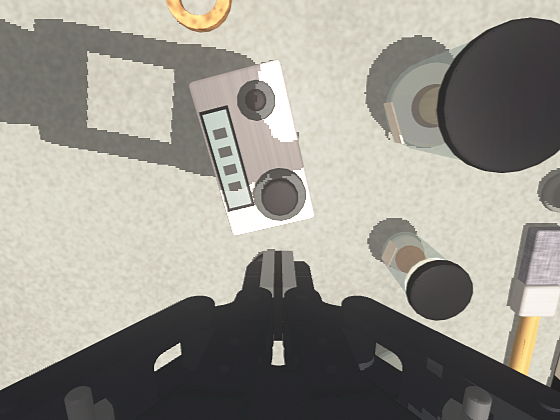

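The button bottomed out at z = 56.0, which is full travel, then sprang back. Everything else is where it was.

```bash
python3 - <<'E'
from h import *
wait(.3)
o=get_obs();print(o['t'],o['wrist_force'].round(1),o['tcp_pos'].round(1))
sign_off()
E
```

```text
20.8583 [-0.3 -0.2  0.3] [478.5  -1.4 209.1]
the job is handed in; nothing more can be done
```

I pressed the wide jar's lid fully home, then pressed the timer's large button and drew away. I handed the job in at about 21 s of the 43 s allowed.

- **Lid:** With shut fingertips I pressed at (634, -250). The lid slid down against about 3–4 N and met its hard stop at z = 86.0, which is the height given for home. I stopped pushing at about 16 N.
- **Start button:** I pressed at (479, -1.5) down to z = 56.0, its full 6 mm of travel, with about 11 N at the stop. I then drew straight up to z = 210, which let the button go.
- **Last checks:** The wrist force was close to zero at hand-in. The pictures taken after each press show no visible shift in the jars or the loose items in view. In the last wrist picture the large button looks to be back up, though I did not measure its height.
- **Disagreements:** The top and wrist cameras differed by about 2–3 mm on the lid and button positions, within their calibration error. My first scene-camera estimates were about 14 mm off because they included the sides of the lid and button, so I didn't use them.

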